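# Scrap the worn foot and ease the sprung bin flap shut

## Task

Drop the worn rubber damper foot (the low round one with the wide flange, not the taller bearing post) into the open scrap bin. Then take the bin's flap by its tongue and ease it down until it is fully shut and let go; it is sprung and must not be allowed to slam. Leave the bearing post where it stands.

Things in the scene. Friction and masses are not known exactly. Their poses are not given: they have to be found in the camera images.
- damper_foot: worn black rubber damper foot, loose on a grey parts mat (2 mm thick): a low stepped round piece, wide flange of 40 mm diameter below, narrower button above, 21 mm high, about 40 g. Origin: centre of its underside, z up. Grasp it across the flange from above.
- bearing_post: look-alike that stays: black round bearing post, 36 mm in diameter and 31 mm high, with a pale ring round its waist. Origin: centre of its underside, z up.
- scrap_bin: open-topped grey sheet-metal bin fixed to the bench: 100 mm deep (its x), 110 mm wide (its y), 90 mm high, walls and floor 4 mm. Origin: centre of its underside; x points from its front, nearest the robot, to its back, z up. The flap's hinge axis runs along y at x = +55 mm, z = 95.5 mm in this frame.
- flap (a joint): hinge of the aluminium flap, a 108 x 106 x 4 mm sheet with a 90 mm steel weight bar 45 mm off it over the hinge. 0 = parked open, leaning back 1.8 rad (103 degrees) from shut; 1.8 rad = shut, level on the rim. The weight keeps it open below about 0.5 rad; beyond that spring and weight pull it shut, about 1 N at the tongue, and let go it slams.
- flap_grip (a point): grip point inside the flap's black tongue, a bar 20 mm wide (bin's y), 11 mm thick, sticking 50 mm out of the middle of the flap's free edge. It is 140 mm from the hinge axis, 32 mm beyond the sheet; 235 mm above the bench when open, 97 mm when shut and then 35 mm in front of the bin. Pinched across its 20 mm width it can turn between the pads. Axes: the flap's, equal to the bin's when open.
Mind the look-alikes: they are no part of the job. There is more than one size of the scrap_bin; the job needs the largest.

How it is judged (in metres and radians):
On the way:
1. the damper foot lies in the bin while the flap is still open (x of damper_foot in the frame of scrap_bin between -0.05 and 0.05 m and y of damper_foot in the frame of scrap_bin between -0.055 and 0.055 m and z of damper_foot in the frame of scrap_bin below 0.06 m and value of joint flap below 1 rad), for 0.2 s.
At the end, for the whole second after the job is handed in: The damper foot lies at rest inside the bin's walls with its origin less than 60 mm above the bench, and the flap is shut to within 0.07 rad (10 mm at the tongue) (value of joint flap above 1.73 rad and x of damper_foot in the frame of scrap_bin between -0.05 and 0.05 m and y of damper_foot in the frame of scrap_bin between -0.055 and 0.055 m and z of damper_foot in the frame of scrap_bin below 0.06 m and linear speed of damper_foot below 0.02 m/s); the robot touches nothing.
It fails at once if the flap slams: it swings shut faster than 3 rad/s (0.42 m/s at the tongue) (velocity of joint flap above 3 rad/s).
It fails at once if the bearing post is moved by more than 40 mm (distance of bearing_post from where it was at the start of the episode above 0.04 m).
It also fails if it takes over 64 s, if anything falls off the work surface, if the arm or the gripper's body presses on something with over 40 N, if the wrist force passes 120 N, or if a joint passes its speed limit or range.

## Robot

A 6-joint arm with a two-finger parallel gripper is mounted at the origin on the work surface; the furniture and walls round the work are solid. World frame = base frame: x ahead of the robot, y to its left, z up, the work surface at z = 0. Lengths are in mm, angles in rad, forces in N, time in s.
With the tool pointing down it reaches from about 275 to 1000 mm from the base axis. Payload 8.4 kg.
Tool frame: the origin (TCP) lies midway between the tips of the shut fingers; the grasp point (between the pads) lies 19 mm behind it; z points along the fingers, y is the line along which they close (so a half turn about z gives the same grasp; the last joint's range is limited). The gripper opens to 85 mm and grips with 20 to 120 N. Pads are 22 mm wide; open, the fingers measure 114 mm over their backs; the gripper's body (76 mm by 85 mm) begins 54 mm behind the grasp point. The pads swing forward as they close: fully open they stand 13 mm farther back than shut.
Start: joints at [1.307, 0.353, 1.633, -0, 1.155, -0.002], TCP at [161.761, 603.706, 231.281] pointing down, gripper open.
Joint ranges: [-2.63, 2.63], [-0.92, 2.1], [0.06, 2.66], [-1.3, 4.44], [0, 2.69], [-3.02, 3.02]. Speed limits (rad/s): [2.22, 2.22, 2.79, 3.14, 3.14, 3.14].

## Interface

Orientations are given as [roll, pitch, yaw] about the fixed x, y, z axes, in that order (R = Rz(yaw) Ry(pitch) Rx(roll)).
In Python, from rig import telemetry, optics, r gives the robot as it stands.
- The arm moves only by the tool play_rows, never from a script. Its arguments are lists of equal length, an entry for each row: "dp": the shift along the tool's x, y, z in units of 40 mm (1.0 is 40 mm), a list of three; "rot": the turn, a rotation vector about the tool's x, y, z in units of 6 degrees (1.0 is 6 degrees), a list of three. In form: {"dp": [[tx, ty, tz], ...], "rot": [[ax, ay, az], ...]}. A call has 1 to 5 rows; each row is the pose to reach, as a shift and turn from the pose commanded when the call began, along the tool's axes at that moment; what a row does not reach only later rows make up. A row lasts 1/12 s, in which the tool goes at most 41.7 mm and 7.16 degrees, less where a joint would pass 70% of its speed; a pose out of reach is approached as far as the arm can. A call with a gripper value outside its range is refused whole. "fingers" is the opening, from 0 (shut) to 1 (fully open), set as the call begins (left out, the last holds). The fingers move at their own pace and stop on an object; "grip_force" is the grip in N (left out, the last holds). Time passes only in rows, so rows that repeat a pose let the fingers close. It gives the time, the measured TCP pose, the force, the opening and the grip force at its end, in the units of the state.
- telemetry.sense(): the state, without advancing time (a new reading comes with each control period).
- optics.grab_frame(name): name is "scene" or "top" or "wrist"; returns a dict with "color" (384x512x3 uint8, red, green, blue), "mtx" (3x3 intrinsics, pixels), "R" (3x3) and "t" (3): a world point X has camera coordinates R X + t; the wrist camera has in their place "mount" (4x4, takes a point from camera to tool coordinates, whose origin is the TCP and whose axes are the flange's). Camera axes: x right, y down, z forward; pixel columns grow to the right and rows downward; lengths in mm; the calibration is good to about 2 mm. A picture is of the moment at which its call begins: read the wrist's pose just before it. There is no depth.
- r.sign_off(): hands the job in; it is judged then, once.
The state is a dict: "clock": time; "qpos": joint angles; "qvel": joint speeds; "joint_efforts": joint torques, N m; "eef_pos": TCP position; "tcp_rot": TCP orientation; "contact_force": force on the tool from outside, world axes, zero at the start; "wrist_torque": the same for the moment, N m; "opening": opening from 0.0 (shut) to 1.0 (fully open); "grasp_force": force on a finger pad.
Only numpy, scipy, OpenCV 4.12 (cv2) and the standard library are available. Lean on these libraries where they do the work, as an engineer would, in place of code of your own. Each camera call takes 0.05 s, during which the arm holds its last target. There are 200 camera calls.

## Working session

There is one attempt and no reset: what is moved stays moved. The work goes in short steps, Python scripts to look and compute and a tool call to move; the robot and the scene stay as the last step left them, time stands still between calls to the robot, and variables do not carry over. Pictures are saved under pics/ and viewed, at most 10 in all, crops included, and the job is handed in when it is done.

Besides the shell and the picture viewer there is one more tool, called after "Call:" by a JSON object that holds its "fn" and its "kwargs", one argument or row to a line. play_rows: Moves the arm, as the interface text tells. Its arguments: {"type":"object","properties":{"dp":{"type":"array"},"rot":{"type":"array"},"fingers":{"type":"number"},"grip_force":{"type":"number"}},"required":["dp","rot"]}

```bash
ls; mkdir -p pics
python3 - <<'E'
from rig import telemetry, optics, r
import cv2,numpy as np,pickle
s=telemetry.sense();print(s)
F={n:optics.grab_frame(n) for n in("scene","top")}
pickle.dump(F,open('f.pkl','wb'))
for n in F: print(n,F[n]['mtx'].tolist(),np.round(F[n]['R'],3).tolist(),np.round(F[n]['t'],1)); cv2.imwrite(f'pics/{n}.png',cv2.resize(F[n]['color'][:,:,::-1],(800,600)))
E
```

```text
pics
{'clock': 0.0, 'qpos': array([ 1.30661578e+00,  3.53665593e-01,  1.63416207e+00,  1.66143501e-05,
        1.15521190e+00, -2.40301277e-03]), 'qvel': array([0.00042293, 0.00011607, 0.00036771, 0.00064092, 0.00013049,
       0.00123818]), 'joint_efforts': array([ 4.57963670e-04, -6.05269003e+01, -3.42060006e+01,  8.09557878e-05,
        9.53429437e-03,  2.13572571e-05]), 'eef_pos': array([161.61545515, 603.22729489, 230.53884499]), 'tcp_rot': array([-3.14014579e+00, -1.86673051e-05,  2.87980838e+00]), 'contact_force': array([ 0.60149002, -1.035001  ,  0.28340479]), 'wrist_torque': array([-0.02156399, -0.03780403,  0.00070378]), 'grasp_force': 0.0, 'opening': 1.0002289343229251}
scene [[349.8721208809956, 0.0, 255.89209689175095], [0.0, 349.8721208809956, 197.08257094652606], [0.0, 0.0, 1.0]] [[-0.716, -0.697, -0.021], [-0.336, 0.371, -0.866], [0.612, -0.613, -0.5]] [342.6 333.5 551.3]
top [[419.42443902560467, 0.0, 255.29967653283254], [0.0, 419.42443902560467, 183.9869646274211], [0.0, 0.0, 1.0]] [[-0.023, -1.0, 0.004], [-0.998, 0.023, -0.063], [0.063, -0.006, -0.998]] [ -56.4  542.8 1283.2]
```

View pics/top.png

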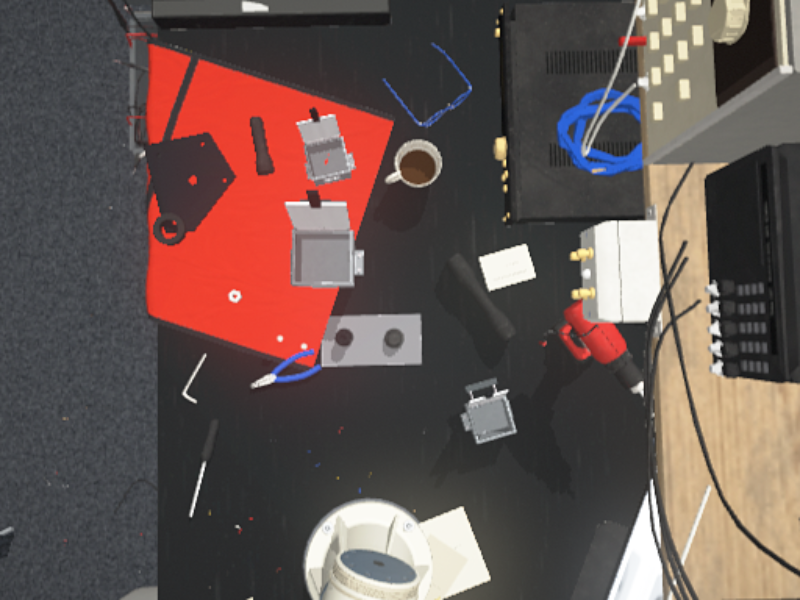

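View pics/scene.png

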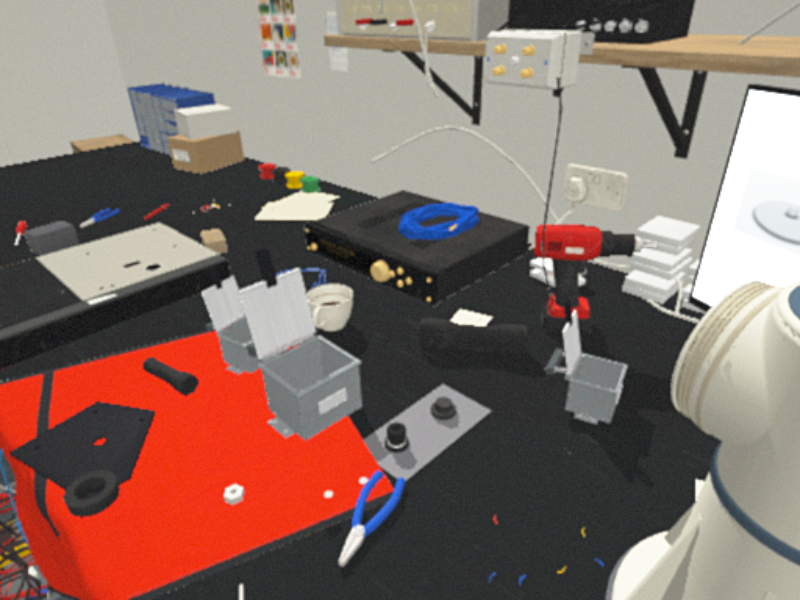

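The top view shows the damper foot at about (394,338), right on the mat. The ringed post is at (343,337), and the big bin at (322,260) has its flap open toward the back and its tongue at (314,198). I'll zoom in for the corners.

```bash
cat > h.py <<'E'
import numpy as np,pickle,cv2
def ray(F,uv,z):
    R,t,K=F['R'],F['t'],F['mtx']; c=-R.T@t; d=R.T@np.linalg.inv(K)@np.array([*uv,1.]); return c+d*(z-c[2])/d[2]
def proj(F,X): 
    p=F['mtx']@(F['R']@np.asarray(X,float)+F['t']); return p[:2]/p[2]
E
python3 - <<'E'
from h import *
F=pickle.load(open('f.pkl','rb'));T=F['top'];S=F['scene']
a=T['color'][115:240,175:280,::-1];b=S['color'][150:310,125:325,::-1]
a=cv2.resize(a,None,fx=4.5,fy=4.5,interpolation=cv2.INTER_CUBIC)[:600,:]
b=cv2.resize(b,None,fx=3,fy=3,interpolation=cv2.INTER_CUBIC)
cv2.imwrite('pics/a.png',a);cv2.imwrite('pics/b.png',b)
for n,uv,z in [('foot',(394,338),20),('post',(343,337),30),('bin',(322,258),90),('tongue',(314,198),235)]: print(n,ray(T,np.array(uv)/1.5625,z))
E
```

```text
foot [441.65277431 -56.99785295  20.        ]
post [446.08505834  42.57947796  30.        ]
bin [595.52445166  74.44261201  90.        ]
tongue [680.11061108  70.04691617 235.        ]
```

View pics/a.png

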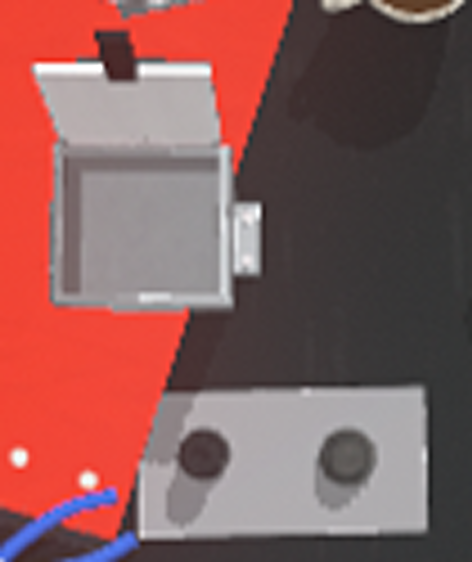

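View pics/b.png

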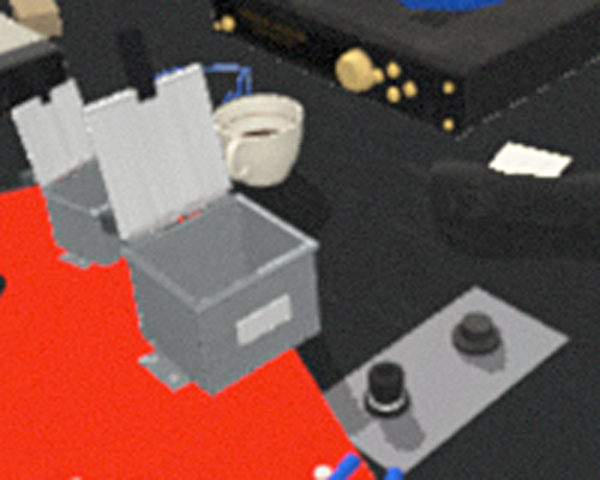

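Crop a gives the rim corners: front (53,303) and (233,308), back (231,146) and (55,143). The foot's button is at (347,457). In crop b the front rim corners are (317,245) and (200,303), the back-left is (128,245), and the tongue runs from its tip at (128,33) to its base at (145,95).

Run:
```python
from h import *
from scipy.optimize import least_squares as LS
F=pickle.load(open('f.pkl','rb'));T=F['top'];S=F['scene']
A=lambda u,v:np.array([175+(u+.5)/4.5-.5,115+(v+.5)/4.5-.5]); B=lambda u,v:np.array([125+(u+.5)/3-.5,150+(v+.5)/3-.5])
obs=[(T,A(53,303),(-50,55)),(T,A(233,308),(-50,-55)),(T,A(231,146),(50,-55)),(T,A(55,143),(50,55)),(S,B(317,245),(-50,-55)),(S,B(200,303),(-50,55)),(S,B(128,245),(50,55))]
def W(p,x,y,z): c,s=np.cos(p[2]),np.sin(p[2]); return [p[0]+c*x-s*y,p[1]+s*x+c*y,z]
f=lambda p:np.concatenate([proj(C,W(p,*q,90))-uv for C,uv,q in obs])
r=LS(f,[595,74,0]);p=r.x;print(p,np.round(r.fun.reshape(-1,2),1).tolist())
o=[(T,A(347,457)),(S,B(477,323))]
q=LS(lambda X:np.concatenate([proj(C,X)-uv for C,uv in o]),[440,-57,20]);print('foot',q.x,q.fun)
for x,z in((86.8,232),(-85,97),(91,249)):
  P=W(p,x,0,z);print(x,z,np.round(P),'top',(proj(T,P)-[175,115])*4.5,'scene',(proj(S,P)-[125,150])*3)
np.save('bin.npy',p)
```

```text
[ 5.96633864e+02  7.13848419e+01 -3.98444283e-02] [[1.5, -0.5], [-0.9, -1.0], [0.3, 1.1], [2.0, 1.1], [-0.7, -0.6], [-0.5, 0.9], [-0.6, 1.3]]
foot [440.81758162 -56.81777068  21.82894759] [ 0.38359227  0.43550459 -0.45501783 -0.00504998]
86.8 232 [683.  68. 232.] top [121.03893514  48.13520732] scene [134.9511142   48.71124005]
-85 97 [512.  75.  97.] top [140.21832528 353.61440434] scene [286.0772573 285.0464927]
91 249 [688.  68. 249.] top [117.56339012  34.85620828] scene [128.84628275  26.95588565]
```

The fit agrees within about 2 px, and the foot's height is right (top at 22 mm, expected 23). Moving toward a point above the foot now.

```bash
cat >> h.py <<'E'
from scipy.spatial.transform import Rotation as Ro
def go(X,yaw,s=None):
    from rig import telemetry
    s=telemetry.sense(); R=Ro.from_euler('xyz',s['tcp_rot']); G=Ro.from_euler('xyz',[np.pi,0,yaw])
    print('t',s['clock'],'pos',np.round(s['eef_pos'],1),np.round(s['tcp_rot'],3),'dp',np.round(R.inv().apply(np.array(X)-s['eef_pos'])/40,2),'rot',np.round(np.degrees((R.inv()*G).as_rotvec())/6,2),'F',np.round(s['contact_force'],1),'open',round(s['opening'],2),'g',round(s['grasp_force'],1))
E
echo
```

Call:
{"fn": "play_rows", "kwargs": {
  "dp": [
    [-11, -14.1, 1.5],
    [-11, -14.1, 1.5],
    [-11, -14.1, 1.5],
    [-11, -14.1, 1.5],
    [-11, -14.1, 1.5]
  ],
  "rot": [
    [0, 0, -2.1],
    [0, 0, -2.1],
    [0, 0, -2.1],
    [0, 0, -2.1],
    [0, 0, -2.1]
  ],
  "fingers": 1,
  "grip_force": 30
}}

```text
clock: 0.52
eef_pos: [242.8, 410.5, 213.3]
tcp_rot: [-3.141, -0.0, 3.1]
contact_force: [1.7, -0.2, 0.7]
opening: 0.999
grasp_force: 0.0
```

```bash
python3 -c "
from h import *
go((441,-57,170),3.10)"
```

```text
t 0.5167 pos [242.8 410.5 213.3] [-3.141 -0.     3.1  ] dp [ -5.43 -11.47   1.09] rot [-0.01 -0.    0.  ] F [ 1.7 -0.2  0.7] open 1.0 g 0.0
```

Call:
{"fn": "play_rows", "kwargs": {
  "dp": [
    [-2.1, -4.4, 0.4],
    [-2.1, -4.4, 0.4],
    [-2.1, -4.4, 0.4],
    [-2.1, -4.4, 0.4],
    [-2.1, -4.4, 0.4]
  ],
  "rot": [
    [0, 0, 0],
    [0, 0, 0],
    [0, 0, 0],
    [0, 0, 0],
    [0, 0, 0]
  ]
}}

```text
clock: 0.93
eef_pos: [319.3, 230.2, 197.5]
tcp_rot: [-3.141, -0.0, 3.1]
contact_force: [0.5, -0.6, -0.5]
opening: 1.002
grasp_force: 0.0
```

Call:
{"fn": "play_rows", "kwargs": {
  "dp": [
    [-2.1, -4.4, 0.4],
    [-2.1, -4.4, 0.4],
    [-2.1, -4.4, 0.4],
    [-2.1, -4.4, 0.4],
    [-2.1, -4.4, 0.4]
  ],
  "rot": [
    [0, 0, 0],
    [0, 0, 0],
    [0, 0, 0],
    [0, 0, 0],
    [0, 0, 0]
  ]
}}

```text
clock: 1.35
eef_pos: [396.4, 51.0, 181.7]
tcp_rot: [-3.141, 0.0, 3.099]
contact_force: [1.0, 0.9, 0.2]
opening: 0.999
grasp_force: 0.0
```

Call:
{"fn": "play_rows", "kwargs": {
  "dp": [
    [-1.2, -2.6, 0.3],
    [-1.2, -2.6, 0.3],
    [-1.2, -2.6, 0.3],
    [-1.2, -2.6, 0.3],
    [-1.2, -2.6, 0.3]
  ],
  "rot": [
    [0, 0, 0],
    [0, 0, 0],
    [0, 0, 0],
    [0, 0, 0],
    [0, 0, 0]
  ]
}}

```text
clock: 1.77
eef_pos: [439.4, -53.4, 169.4]
tcp_rot: [3.141, -0.001, 3.096]
contact_force: [-1.1, 0.0, 0.6]
opening: 0.997
grasp_force: 0.0
```

```bash
python3 -c "
from h import *
from rig import optics
go((441,-57,60),3.10)
F=optics.grab_frame('wrist');pickle.dump(F,open('w.pkl','wb'));print(np.round(F['mount'],3),F['mtx'])
cv2.imwrite('pics/w.png',F['color'][:,:,::-1])"
```

```text
t 1.7667 pos [439.4 -53.4 169.4] [ 3.141e+00 -1.000e-03  3.096e+00] dp [-0.05 -0.09  2.74] rot [ 0.   -0.01 -0.04] F [-1.1  0.   0.6] open 1.0 g 0.0
[[ 1.00000e-03 -9.60000e-01 -2.79000e-01  7.16190e+01]
 [ 1.00000e+00  1.00000e-03  1.00000e-03 -2.33000e-01]
 [-0.00000e+00 -2.79000e-01  9.60000e-01 -1.42635e+02]
 [ 0.00000e+00  0.00000e+00  0.00000e+00  1.00000e+00]] [[308.34450721   0.         254.43933974]
 [  0.         308.34450721 190.18627432]
 [  0.           0.           1.        ]]
```

View pics/w.png

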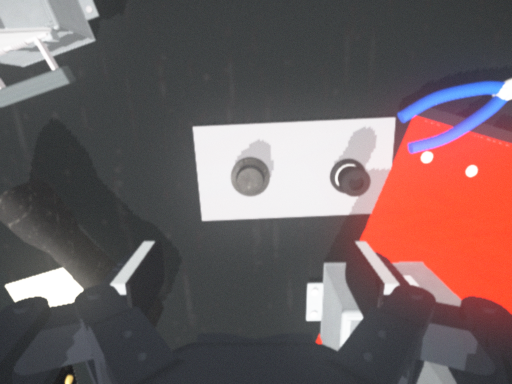

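The wrist view shows the foot at (250,177) and the ringed post at (350,178).

```bash
python3 -c "
from h import *
F=pickle.load(open('w.pkl','rb'));M=F['mount']
R=Ro.from_euler('xyz',[3.141,-.001,3.096]).as_matrix();p=np.array([439.4,-53.4,169.4])
c=R@M[:3,3]+p
for uv,z in(((250,177),10),((252,179),23),((350,178),20)):
  d=R@M[:3,:3]@np.linalg.inv(F['mtx'])@[*uv,1.];print(c+d*(z-c[2])/d[2])
go((441,-57,60),3.10)"
```

```text
[441.36573517 -57.90636846  10.        ]
[440.27874022 -55.75225076  23.        ]
[444.29942548  39.73237258  20.        ]
t 1.8167 pos [438.9 -52.4 169.5] [ 3.141e+00 -1.000e-03  3.098e+00] dp [-0.06 -0.11  2.74] rot [ 0.   -0.01 -0.02] F [-0.   1.1 -0.1] open 1.0 g 0.0
```

Call:
{"fn": "play_rows", "kwargs": {
  "dp": [
    [-0.05, -0.1, 0.9],
    [-0.05, -0.1, 1.8],
    [-0.05, -0.1, 2.7],
    [-0.05, -0.1, 3.2],
    [-0.05, -0.1, 3.4]
  ],
  "rot": [
    [0, 0, 0],
    [0, 0, 0],
    [0, 0, 0],
    [0, 0, 0],
    [0, 0, 0]
  ]
}}

```text
clock: 2.23
eef_pos: [438.7, -54.6, 31.4]
tcp_rot: [3.141, -0.005, 3.101]
contact_force: [-0.6, -0.7, 0.1]
opening: 1.001
grasp_force: 0.0
```

Call:
{"fn": "play_rows", "kwargs": {
  "dp": [
    [0, 0, 0.2],
    [0, 0, 0.4],
    [0, 0, 0.6],
    [0, 0, 0.7],
    [0, 0, 0.7]
  ],
  "rot": [
    [0, 0, 0],
    [0, 0, 0],
    [0, 0, 0],
    [0, 0, 0],
    [0, 0, 0]
  ]
}}

```text
clock: 2.65
eef_pos: [441.3, -56.1, 5.7]
tcp_rot: [3.142, -0.0, 3.1]
contact_force: [0.5, -0.5, -0.1]
opening: 1.0
grasp_force: 0.0
```

```bash
python3 -c "
from h import *
go((441,-57,4),3.10)"
```

```text
t 2.65 pos [441.3 -56.1   5.7] [ 3.142 -0.     3.1  ] dp [ 0.01 -0.02  0.04] rot [ 0. -0. -0.] F [ 0.5 -0.5 -0.1] open 1.0 g 0.0
```

Call:
{"fn": "play_rows", "kwargs": {
  "dp": [
    [0, 0, 0.08],
    [0, 0, 0.08],
    [0, 0, 0.08],
    [0, 0, 0.08],
    [0, 0, 0.08]
  ],
  "rot": [
    [0, 0, 0],
    [0, 0, 0],
    [0, 0, 0],
    [0, 0, 0],
    [0, 0, 0]
  ],
  "fingers": 0.35,
  "grip_force": 30
}}

```text
clock: 3.07
eef_pos: [441.6, -56.2, 3.3]
tcp_rot: [-3.142, 0.001, 3.1]
contact_force: [-1.4, -0.2, 8.4]
opening: 0.438
grasp_force: 29.2
```

Call:
{"fn": "play_rows", "kwargs": {
  "dp": [
    [0, 0, 0],
    [0, 0, 0],
    [0, 0, 0],
    [0, 0, 0],
    [0, 0, 0]
  ],
  "rot": [
    [0, 0, 0],
    [0, 0, 0],
    [0, 0, 0],
    [0, 0, 0],
    [0, 0, 0]
  ]
}}

```text
clock: 3.48
eef_pos: [441.5, -56.2, 3.3]
tcp_rot: [-3.142, 0.001, 3.1]
contact_force: [-0.7, 0.9, 7.2]
opening: 0.44
grasp_force: 29.3
```

Call:
{"fn": "play_rows", "kwargs": {
  "dp": [
    [0, 0, -0.5],
    [0, 0, -1.2],
    [0, 0, -2.1],
    [0, 0, -3],
    [0, 0, -3.8]
  ],
  "rot": [
    [0, 0, 0],
    [0, 0, 0],
    [0, 0, 0],
    [0, 0, 0],
    [0, 0, 0]
  ]
}}

```text
clock: 3.9
eef_pos: [441.1, -56.2, 156.9]
tcp_rot: [-3.142, 0.001, 3.1]
contact_force: [1.2, 0.2, -0.8]
opening: 0.435
grasp_force: 30.3
```

```bash
python3 -c "
from h import *
from rig import optics
go((589,72,155),3.10)
F=optics.grab_frame('scene')
cv2.imwrite('pics/s2.png',cv2.resize(F['color'][150:310,125:385,::-1],None,fx=3,fy=3))"
```

```text
t 3.9 pos [441.1 -56.2 156.9] [-3.142e+00  1.000e-03  3.100e+00] dp [-3.56  3.36  0.05] rot [-0.    0.01 -0.  ] F [ 1.2  0.2 -0.8] open 0.44 g 30.3
```

View pics/s2.png

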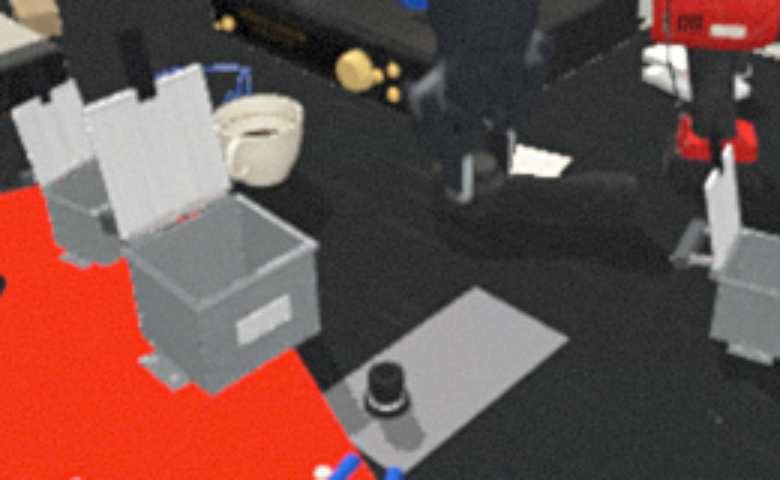

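The foot is held between the fingers at about (487,165). Its place on the mat is empty and the post hasn't moved.

Call:
{"fn": "play_rows", "kwargs": {
  "dp": [
    [-0.7, 0.67, 0],
    [-1.4, 1.34, 0],
    [-2.1, 2.0, 0],
    [-2.8, 2.7, 0],
    [-3.5, 3.3, 0]
  ],
  "rot": [
    [0, 0, 0],
    [0, 0, 0],
    [0, 0, 0],
    [0, 0, 0],
    [0, 0, 0]
  ]
}}

```text
clock: 4.37
eef_pos: [587.8, 71.6, 154.9]
tcp_rot: [3.141, 0.0, 3.1]
contact_force: [0.9, -0.5, -0.9]
opening: 0.437
grasp_force: 30.3
```

Call:
{"fn": "play_rows", "kwargs": {
  "dp": [
    [-0.06, 0.06, 0],
    [-0.06, 0.06, 0.4],
    [-0.06, 0.06, 1.1],
    [-0.06, 0.06, 1.8],
    [-0.06, 0.06, 2.2]
  ],
  "rot": [
    [0, 0, 0],
    [0, 0, 0],
    [0, 0, 0],
    [0, 0, 0],
    [0, 0, 0]
  ]
}}

```text
clock: 4.78
eef_pos: [587.4, 71.8, 64.2]
tcp_rot: [-3.141, -0.003, 3.1]
contact_force: [-0.2, 0.3, -0.3]
opening: 0.438
grasp_force: 30.4
```

```bash
python3 -c "
from h import *
go((589,72,60),3.10)"
```

```text
t 4.7833 pos [587.4  71.8  64.2] [-3.141e+00 -3.000e-03  3.100e+00] dp [-0.04  0.01  0.1 ] rot [-0.   -0.03 -0.  ] F [-0.2  0.3 -0.3] open 0.44 g 30.4
```

Call:
{"fn": "play_rows", "kwargs": {
  "dp": [
    [0, 0, 0.3],
    [0, 0, 0.6],
    [0, 0, 0.6],
    [0, 0, 0.6]
  ],
  "rot": [
    [0, 0, 0],
    [0, 0, 0],
    [0, 0, 0],
    [0, 0, 0]
  ]
}}

```text
clock: 5.12
eef_pos: [589.2, 72.2, 42.5]
tcp_rot: [3.141, -0.0, 3.1]
contact_force: [0.1, 0.2, -0.5]
opening: 0.429
grasp_force: 37.7
```

Call:
{"fn": "play_rows", "kwargs": {
  "dp": [
    [0, 0, 0],
    [0, 0, 0],
    [0, 0, 0],
    [0, 0, 0],
    [0, 0, 0]
  ],
  "rot": [
    [0, 0, 0],
    [0, 0, 0],
    [0, 0, 0],
    [0, 0, 0],
    [0, 0, 0]
  ],
  "fingers": 0.65
}}

```text
clock: 5.53
eef_pos: [591.0, 72.9, 44.8]
tcp_rot: [3.14, 0.004, 3.1]
contact_force: [-1.3, 5.3, 7.4]
opening: 0.646
grasp_force: 7.2
```

Call:
{"fn": "play_rows", "kwargs": {
  "dp": [
    [0, 0, -0.5],
    [0, 0, -1.3],
    [0, 0, -2.2],
    [0, 0, -3.1],
    [0, 0, -4]
  ],
  "rot": [
    [0, 0, 0],
    [0, 0, 0],
    [0, 0, 0],
    [0, 0, 0],
    [0, 0, 0]
  ]
}}

```text
clock: 5.95
eef_pos: [589.2, 71.9, 205.3]
tcp_rot: [-3.142, 0.001, 3.1]
contact_force: [-0.1, 0.2, 0.4]
opening: 0.649
grasp_force: 0.0
```

Call:
{"fn": "play_rows", "kwargs": {
  "dp": [
    [0.7, 0, -0.7],
    [1.4, 0, -1.4],
    [1.8, 0, -2.3],
    [2, 0, -3.2],
    [2, 0, -4]
  ],
  "rot": [
    [0, 0, 0],
    [0, 0, 0],
    [0, 0, 0],
    [0, 0, 0],
    [0, 0, 0]
  ]
}}

```text
clock: 6.37
eef_pos: [507.5, 75.2, 366.2]
tcp_rot: [3.141, 0.002, 3.1]
contact_force: [2.0, 0.8, 0.5]
opening: 0.654
grasp_force: 0.0
```

Run:
```python
from h import *
from rig import optics,telemetry
s=telemetry.sense();F=optics.grab_frame('wrist');T=optics.grab_frame('top')
pickle.dump((s,F,T),open('w2.pkl','wb'))
a=cv2.resize(T['color'][110:210,170:270],None,fx=3.84,fy=3.84)
cv2.imwrite('pics/w2.png',np.hstack([F['color'],a[:384,:288]])[:,:,::-1])
go((683,68,213),3.10)
```

```text
t 6.4667 pos [511.4  75.6 369.7] [3.14  0.011 3.1  ] dp [-4.25 -0.02  3.97] rot [ 0.02  0.11 -0.  ] F [ 1.4 -0.2 -0.8] open 0.65 g 0.0
```

View pics/w2.png

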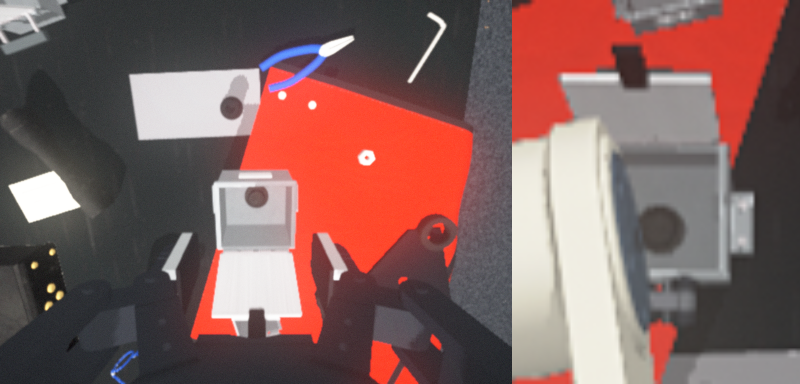

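The foot lies in the bin at wrist (256,196), clear of the walls. The tongue is at wrist (257,320), with the hinge edge at row 249.

Run:
```python
from h import *
s,F,T=pickle.load(open('w2.pkl','rb'));M=F['mount']
R=Ro.from_euler('xyz',s['tcp_rot']).as_matrix();p=s['eef_pos'];c=R@M[:3,3]+p
for n,uv,z in(('tongue base',(257,316),217),('tongue tip',(257,330),249),('fl',(297,182),90),('fr',(214,182),90),('fm',(256,182),90),('bk',(256,250),92),('sheet edge',(257,317),200)):
  d=R@M[:3,:3]@np.linalg.inv(F['mtx'])@[*uv,1.];print(n,np.round(c+d*(z-c[2])/d[2],1))
b=np.load('bin.npy')
u=np.array([np.cos(b[2]),np.sin(b[2])]);h=b[:2]+55*u;print('hinge',h)
# tongue model by angle, in new top image & scene
```

```text
tongue base [667.8  71.6 217. ]
tongue tip [659.1  71.6 249. ]
fl [548.7 133.5  90. ]
fr [544.  17.  90.]
fm [546.4  75.9  90. ]
bk [650.7  71.8  92. ]
sheet edge [682.8  71.2 200. ]
hinge [651.59021111  69.19397817]
```

Call:
{"fn": "play_rows", "kwargs": {
  "dp": [
    [-1, 0, 0],
    [-2, 0, 0.4],
    [-3, 0, 0.9],
    [-3.9, -0.02, 1.4],
    [-4.3, 0, 1.8]
  ],
  "rot": [
    [0, 0, 0],
    [0, 0, 0],
    [0, 0, 0],
    [0, 0, 0],
    [0, 0, 0]
  ]
}}

```text
clock: 6.88
eef_pos: [684.3, 67.5, 289.3]
tcp_rot: [-3.141, 0.002, 3.099]
contact_force: [-0.9, 0.4, -0.6]
opening: 0.647
grasp_force: 0.0
```

Call:
{"fn": "play_rows", "kwargs": {
  "dp": [
    [0, 0, 0],
    [0, 0, 0],
    [0, 0, 0]
  ],
  "rot": [
    [0, 0, 0],
    [0, 0, 0],
    [0, 0, 0]
  ]
}}

```text
clock: 7.13
eef_pos: [680.7, 68.1, 291.2]
tcp_rot: [-3.141, 0.0, 3.1]
contact_force: [-0.5, 0.1, 0.5]
opening: 0.65
grasp_force: 0.0
```

Run:
```python
from h import *
from rig import optics
go((683,70,213),3.10)
S=optics.grab_frame('scene');F=optics.grab_frame('wrist')
cv2.imwrite('pics/w3.png',np.hstack([F['color'][184:,100:412],cv2.resize(S['color'][130:250,125:285],None,fx=2.6,fy=2.6)[:200,:400]])[:,:,::-1])
```

```text
t 7.1333 pos [680.7  68.1 291.2] [-3.141  0.     3.1  ] dp [-0.06  0.05  1.95] rot [-0.  0. -0.] F [-0.5  0.1  0.5] open 0.65 g 0.0
```

View pics/w3.png

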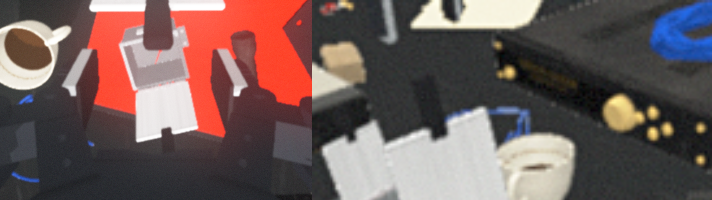

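The tongue at (157,20) in the crop is midway between the fingers at 80 and 230. Descending and closing.

Call:
{"fn": "play_rows", "kwargs": {
  "dp": [
    [-0.05, 0.03, 0.5],
    [-0.05, 0.03, 1],
    [-0.05, 0.03, 1.5],
    [-0.05, 0.03, 1.95],
    [-0.05, 0.03, 1.95]
  ],
  "rot": [
    [0, 0, 0],
    [0, 0, 0],
    [0, 0, 0],
    [0, 0, 0],
    [0, 0, 0]
  ]
}}

```text
clock: 7.65
eef_pos: [680.9, 69.3, 210.5]
tcp_rot: [-3.141, -0.004, 3.1]
contact_force: [-0.4, 0.4, -0.2]
opening: 0.65
grasp_force: 0.0
```

Call:
{"fn": "play_rows", "kwargs": {
  "dp": [
    [0, 0, 0],
    [0, 0, 0],
    [0, 0, 0],
    [0, 0, 0],
    [0, 0, 0]
  ],
  "rot": [
    [0, 0, 0],
    [0, 0, 0],
    [0, 0, 0],
    [0, 0, 0],
    [0, 0, 0]
  ],
  "fingers": 0.05,
  "grip_force": 25
}}

```text
clock: 8.07
eef_pos: [684.3, 70.1, 215.0]
tcp_rot: [3.14, 0.004, 3.1]
contact_force: [0.5, 2.7, 6.9]
opening: 0.231
grasp_force: 27.8
```

Call:
{"fn": "play_rows", "kwargs": {
  "dp": [
    [0, 0, 0],
    [0, 0, 0],
    [0, 0, 0],
    [0, 0, 0],
    [0, 0, 0]
  ],
  "rot": [
    [0, 0, 0],
    [0, 0, 0],
    [0, 0, 0],
    [0, 0, 0],
    [0, 0, 0]
  ]
}}

```text
clock: 8.48
eef_pos: [684.4, 70.1, 215.1]
tcp_rot: [3.14, 0.004, 3.1]
contact_force: [-0.2, 4.3, 7.8]
opening: 0.229
grasp_force: 27.8
```

Run:
```python
from h import *
go((683,70,213),3.10)
b=np.load('bin.npy');b[1]+=1.5
# arc displacement in tool frame (tool x ~ -bin x, tool z down), units
P=lambda a:np.array([55-140*np.cos(a)+1.5*np.sin(a),95.5+140*np.sin(a)+1.5*np.cos(a)])
for q in np.arange(0,1.81,.1):
  d=P(1.8-q)-P(1.8); print(round(q,2),np.round([-d[0]/40,-d[1]/40],2))
```

```text
t 8.4833 pos [684.4  70.1 215.1] [3.14  0.004 3.1  ] dp [ 0.04 -0.    0.05] rot [0.01 0.03 0.  ] F [-0.2  4.3  7.8] open 0.23 g 27.8
0.0 [-0. -0.]
0.1 [ 0.34 -0.07]
0.2 [ 0.69 -0.1 ]
0.3 [ 1.04 -0.09]
0.4 [ 1.39 -0.06]
0.5 [1.73 0.02]
0.6 [2.07 0.12]
0.7 [2.39 0.26]
0.8 [2.69 0.43]
0.9 [2.98 0.63]
1.0 [3.24 0.86]
1.1 [3.48 1.12]
1.2 [3.7  1.39]
1.3 [3.89 1.69]
1.4 [4.04 2.  ]
1.5 [4.16 2.33]
1.6 [4.25 2.67]
1.7 [4.31 3.01]
1.8 [4.33 3.36]
```

The tongue is pinched: the opening is 19.6 mm and it measures 20. Starting down the arc.

Call:
{"fn": "play_rows", "kwargs": {
  "dp": [
    [0.2, -0.05, -0.05],
    [0.41, 0, -0.08],
    [0.62, 0, -0.1],
    [0.83, 0, -0.1],
    [1.04, 0, -0.09]
  ],
  "rot": [
    [0, 0, 0],
    [0, 0, 0],
    [0, 0, 0],
    [0, 0, 0],
    [0, 0, 0]
  ]
}}

```text
clock: 8.9
eef_pos: [642.0, 71.4, 217.7]
tcp_rot: [3.141, 0.003, 3.1]
contact_force: [2.8, 1.9, 3.0]
opening: 0.229
grasp_force: 28.1
```

Run:
```python
from h import *
go((683,70,213),3.10)
```

```text
t 8.9 pos [642.   71.4 217.7] [3.141e+00 3.000e-03 3.100e+00] dp [-1.02  0.01  0.12] rot [ 0.01  0.03 -0.  ] F [2.8 1.9 3. ] open 0.23 g 28.1
```

Call:
{"fn": "play_rows", "kwargs": {
  "dp": [
    [0.35, 0, 0.03],
    [0.69, 0, 0.11],
    [1.03, 0, 0.21],
    [1.35, 0, 0.35],
    [1.65, 0, 0.52]
  ],
  "rot": [
    [0, 0, 0],
    [0, 0, 0],
    [0, 0, 0],
    [0, 0, 0],
    [0, 0, 0]
  ]
}}

```text
clock: 9.32
eef_pos: [574.8, 73.4, 195.8]
tcp_rot: [-3.141, 0.001, 3.1]
contact_force: [3.6, -2.2, -0.9]
opening: 0.231
grasp_force: 27.7
```

Run:
```python
from h import *
go((683,70,213),3.10)
```

```text
t 9.3167 pos [574.8  73.4 195.8] [-3.141e+00  1.000e-03  3.100e+00] dp [-2.71  0.03 -0.43] rot [-0.01  0.01 -0.  ] F [ 3.6 -2.2 -0.9] open 0.23 g 27.7
```

Call:
{"fn": "play_rows", "kwargs": {
  "dp": [
    [0.23, 0, 0.16],
    [0.45, 0, 0.33],
    [0.65, 0, 0.53],
    [0.83, 0, 0.74],
    [1.01, 0, 0.96]
  ],
  "rot": [
    [0, 0, 0],
    [0, 0, 0],
    [0, 0, 0],
    [0, 0, 0],
    [0, 0, 0]
  ]
}}

```text
clock: 9.73
eef_pos: [534.1, 74.6, 156.4]
tcp_rot: [-3.14, -0.001, 3.1]
contact_force: [2.1, -6.5, 0.5]
opening: 0.232
grasp_force: 28.2
```

Call:
{"fn": "play_rows", "kwargs": {
  "dp": [
    [0, 0, 0]
  ],
  "rot": [
    [0, 0, 0]
  ]
}}

```text
clock: 9.82
eef_pos: [532.8, 74.7, 155.0]
tcp_rot: [-3.14, -0.003, 3.1]
contact_force: [-0.8, -6.0, 0.6]
opening: 0.23
grasp_force: 28.2
```

Run:
```python
from h import *
from rig import optics
go((512,76,79),3.10)
S=optics.grab_frame('scene')
cv2.imwrite('pics/w4.png',cv2.resize(S['color'][150:310,125:325],None,fx=3,fy=3)[:,:,::-1])
```

```text
t 9.8167 pos [532.8  74.7 155. ] [-3.14e+00 -3.00e-03  3.10e+00] dp [0.52 0.01 1.9 ] rot [-0.02 -0.03  0.  ] F [-0.8 -6.   0.6] open 0.23 g 28.2
```

View pics/w4.png

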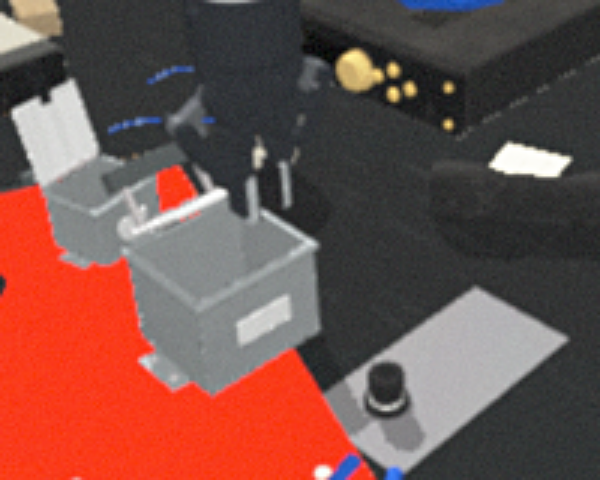

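The flap, about two-thirds down, follows the gripper, which is holding the tongue at about (270,190). Easing it down the rest of the way.

Call:
{"fn": "play_rows", "kwargs": {
  "dp": [
    [0.12, -0.02, 0.18],
    [0.22, -0.04, 0.36],
    [0.31, -0.04, 0.55],
    [0.39, -0.04, 0.74],
    [0.46, -0.04, 0.94]
  ],
  "rot": [
    [0, 0, 0],
    [0, 0, 0],
    [0, 0, 0],
    [0, 0, 0],
    [0, 0, 0]
  ]
}}

```text
clock: 10.28
eef_pos: [515.8, 75.0, 118.5]
tcp_rot: [3.141, -0.001, 3.1]
contact_force: [-2.7, 3.7, 1.8]
opening: 0.227
grasp_force: 29.0
```

Call:
{"fn": "play_rows", "kwargs": {
  "dp": [
    [0.05, 0, 0.17],
    [0.09, 0, 0.34],
    [0.12, 0, 0.51],
    [0.15, 0, 0.68],
    [0.16, 0, 0.85]
  ],
  "rot": [
    [0, 0, 0],
    [0, 0, 0],
    [0, 0, 0],
    [0, 0, 0],
    [0, 0, 0]
  ]
}}

```text
clock: 10.7
eef_pos: [509.8, 75.2, 84.5]
tcp_rot: [3.142, -0.001, 3.1]
contact_force: [-3.9, 4.5, 1.3]
opening: 0.227
grasp_force: 28.3
```

Call:
{"fn": "play_rows", "kwargs": {
  "dp": [
    [0, 0, 0.04],
    [0, 0, 0.08],
    [0, 0, 0.12],
    [0, 0, 0.15],
    [0, 0, 0.15]
  ],
  "rot": [
    [0, 0, 0],
    [0, 0, 0],
    [0, 0, 0],
    [0, 0, 0],
    [0, 0, 0]
  ]
}}

```text
clock: 11.12
eef_pos: [509.6, 75.2, 78.5]
tcp_rot: [-3.142, -0.002, 3.1]
contact_force: [-3.9, 5.1, 1.3]
opening: 0.229
grasp_force: 28.2
```

Run:
```python
from h import *
go((512,76,79),3.10)
```

```text
t 11.1167 pos [509.6  75.2  78.5] [-3.142e+00 -2.000e-03  3.100e+00] dp [-0.06  0.02 -0.01] rot [-0.   -0.02 -0.  ] F [-3.9  5.1  1.3] open 0.23 g 28.2
```

Call:
{"fn": "play_rows", "kwargs": {
  "dp": [
    [0, 0, 0.03],
    [0, 0, 0.06],
    [0, 0, 0.08],
    [0, 0, 0.08]
  ],
  "rot": [
    [0, 0, 0],
    [0, 0, 0],
    [0, 0, 0],
    [0, 0, 0]
  ]
}}

```text
clock: 11.45
eef_pos: [509.6, 75.2, 75.5]
tcp_rot: [-3.142, -0.002, 3.1]
contact_force: [-3.8, 5.8, 0.8]
opening: 0.232
grasp_force: 28.2
```

Call:
{"fn": "play_rows", "kwargs": {
  "dp": [
    [0, 0, 0.03],
    [0, 0, 0.05],
    [0, 0, 0.05]
  ],
  "rot": [
    [0, 0, 0],
    [0, 0, 0],
    [0, 0, 0]
  ]
}}

```text
clock: 11.7
eef_pos: [509.7, 75.2, 73.5]
tcp_rot: [-3.142, -0.002, 3.1]
contact_force: [-3.2, 4.5, 0.7]
opening: 0.232
grasp_force: 28.1
```

Call:
{"fn": "play_rows", "kwargs": {
  "dp": [
    [0, 0, 0.03],
    [0, 0, 0.05],
    [0, 0, 0.05]
  ],
  "rot": [
    [0, 0, 0],
    [0, 0, 0],
    [0, 0, 0]
  ]
}}

```text
clock: 11.95
eef_pos: [509.8, 75.2, 71.5]
tcp_rot: [-3.142, -0.001, 3.1]
contact_force: [-3.3, 5.4, 0.2]
opening: 0.231
grasp_force: 28.1
```

Call:
{"fn": "play_rows", "kwargs": {
  "dp": [
    [0, 0, 0.03],
    [0, 0, 0.05],
    [0, 0, 0.05]
  ],
  "rot": [
    [0, 0, 0],
    [0, 0, 0],
    [0, 0, 0]
  ]
}}

```text
clock: 12.2
eef_pos: [509.8, 75.2, 69.6]
tcp_rot: [-3.142, -0.001, 3.1]
contact_force: [-3.4, 5.2, 1.5]
opening: 0.232
grasp_force: 28.3
```

Run:
```python
from h import *
from rig import optics
go((512,76,79),3.10)
S=optics.grab_frame('scene')
cv2.imwrite('pics/w5.png',cv2.resize(S['color'][190:300,145:265],None,fx=5,fy=5,interpolation=cv2.INTER_CUBIC)[:,:,::-1])
```

```text
t 12.2 pos [509.8  75.2  69.6] [-3.142e+00 -1.000e-03  3.100e+00] dp [-0.05  0.02 -0.24] rot [-0.   -0.01 -0.  ] F [-3.4  5.2  1.5] open 0.23 g 28.3
```

View pics/w5.png

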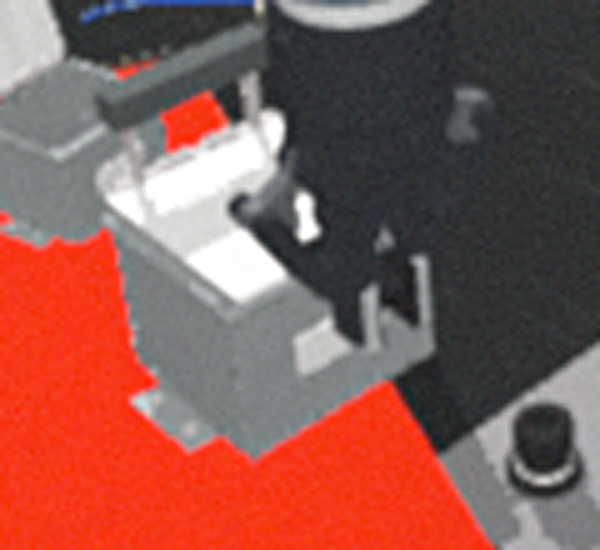

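The flap looks close to level, with its sheet edge along the left rim (100,190)–(235,300), but there's no seating force yet. Going on gently, and relieving the x and y side load.

Call:
{"fn": "play_rows", "kwargs": {
  "dp": [
    [0.04, 0.05, 0.03],
    [0.08, 0.05, 0.05],
    [0.08, 0.05, 0.05]
  ],
  "rot": [
    [0, 0, 0],
    [0, 0, 0],
    [0, 0, 0]
  ]
}}

```text
clock: 12.5
eef_pos: [509.9, 75.4, 68.7]
tcp_rot: [-3.139, 0.005, 3.101]
contact_force: [3.9, -12.9, 4.7]
opening: 0.229
grasp_force: 28.6
```

Call:
{"fn": "play_rows", "kwargs": {
  "dp": [
    [0, 0, 0.03],
    [0, 0, 0.05],
    [0, 0, 0.05]
  ],
  "rot": [
    [0, 0, 0],
    [0, 0, 0],
    [0, 0, 0]
  ]
}}

```text
clock: 12.75
eef_pos: [509.9, 75.4, 66.9]
tcp_rot: [-3.139, 0.005, 3.101]
contact_force: [2.1, -13.0, 8.2]
opening: 0.232
grasp_force: 29.1
```

Call:
{"fn": "play_rows", "kwargs": {
  "dp": [
    [0, 0, 0.03],
    [0, 0, 0.05],
    [0, 0, 0.05]
  ],
  "rot": [
    [0, 0, 0],
    [0, 0, 0],
    [0, 0, 0]
  ]
}}

```text
clock: 13.0
eef_pos: [509.9, 75.5, 65.2]
tcp_rot: [-3.139, 0.005, 3.101]
contact_force: [1.1, -11.9, 13.0]
opening: 0.232
grasp_force: 29.6
```

The force is rising, so I'll check the sheet's corner in the image against where the shut model puts it.

Run:
```python
from h import *
from rig import optics
go((512,76,79),3.10)
S=optics.grab_frame('scene');b=np.load('bin.npy');c,s=np.cos(b[2]),np.sin(b[2])
G=cv2.cvtColor(S['color'],cv2.COLOR_RGB2GRAY)
W=lambda x,y,z:[b[0]+c*x-s*y,b[1]+s*x+c*y,z]
for a in(0,.05,.1,.15):
  f=lambda l,y,t:proj(S,W(55-l*np.cos(a)+t*np.sin(a),y,95.5+l*np.sin(a)+t*np.cos(a)))
  print(a,np.round(np.r_[f(108,53,2),f(108,53,-2),f(60,53,2),f(60,53,-2)],1))
print('rim',proj(S,W(-50,55,90)),proj(S,W(5,55,90)))
for u in (170,175,180,185,190): print(u,'rows236-258',G[230:260,u].tolist())
```

```text
t 13.0 pos [509.9  75.5  65.2] [-3.139  0.005  3.101] dp [-0.05  0.01 -0.34] rot [-0.02  0.05  0.01] F [  1.1 -11.9  13. ] open 0.23 g 29.6
0 [192.  249.1 192.2 250.5 179.8 239.6 180.  241.1]
0.05 [191.6 247.1 191.9 248.6 179.6 238.5 179.9 240. ]
0.1 [191.2 245.  191.5 246.5 179.3 237.4 179.7 238.9]
0.15 [190.7 242.8 191.1 244.4 179.  236.2 179.4 237.8]
rim [190.79760925 251.606833  ] [177.06470093 240.77612127]
170 rows236-258 [255, 255, 255, 219, 150, 142, 139, 147, 141, 129, 124, 125, 123, 124, 126, 129, 129, 126, 121, 112, 133, 142, 140, 136, 127, 114, 118, 115, 107, 108]
175 rows236-258 [250, 242, 219, 215, 220, 223, 213, 183, 156, 142, 148, 150, 131, 122, 126, 126, 123, 120, 124, 125, 124, 123, 122, 119, 124, 123, 122, 124, 124, 120]
180 rows236-258 [254, 253, 236, 219, 219, 219, 220, 217, 219, 219, 215, 189, 156, 147, 145, 145, 131, 127, 125, 127, 126, 125, 123, 125, 129, 126, 122, 121, 122, 122]
185 rows236-258 [216, 215, 218, 218, 218, 219, 221, 218, 216, 217, 216, 233, 253, 255, 255, 231, 167, 152, 174, 165, 127, 122, 122, 127, 128, 124, 125, 125, 124, 125]
190 rows236-258 [221, 212, 184, 160, 166, 197, 223, 219, 220, 243, 255, 253, 253, 253, 253, 253, 253, 255, 255, 230, 158, 164, 181, 156, 130, 129, 124, 119, 120, 127]
```

The sheet's edge sits at row 241.3 at column 180, and the shut model gives 241.1, so the flap is seated. Releasing.

Call:
{"fn": "play_rows", "kwargs": {
  "dp": [
    [0, 0, -0.04],
    [0, 0, -0.04]
  ],
  "rot": [
    [0, 0, 0],
    [0, 0, 0]
  ]
}}

```text
clock: 13.22
eef_pos: [509.9, 75.4, 66.8]
tcp_rot: [-3.139, 0.005, 3.101]
contact_force: [3.8, -12.8, 7.0]
opening: 0.233
grasp_force: 29.0
```

Call:
{"fn": "play_rows", "kwargs": {
  "dp": [
    [0, 0, 0],
    [0, 0, 0],
    [0, 0, 0],
    [0, 0, 0],
    [0, 0, 0]
  ],
  "rot": [
    [0, 0, 0],
    [0, 0, 0],
    [0, 0, 0],
    [0, 0, 0],
    [0, 0, 0]
  ],
  "fingers": 0.7
}}

```text
clock: 13.63
eef_pos: [507.2, 77.3, 65.6]
tcp_rot: [-3.142, -0.0, 3.1]
contact_force: [0.2, 0.4, 0.3]
opening: 0.7
grasp_force: 0.0
```

Call:
{"fn": "play_rows", "kwargs": {
  "dp": [
    [0, 0, -0.4],
    [0, 0, -1],
    [0, 0, -1.8],
    [0, 0, -2.6],
    [0, 0, -3.4]
  ],
  "rot": [
    [0, 0, 0],
    [0, 0, 0],
    [0, 0, 0],
    [0, 0, 0],
    [0, 0, 0]
  ]
}}

```text
clock: 14.05
eef_pos: [506.8, 77.2, 203.0]
tcp_rot: [-3.141, -0.001, 3.1]
contact_force: [1.4, -0.1, 0.9]
opening: 0.699
grasp_force: 0.0
```

Call:
{"fn": "play_rows", "kwargs": {
  "dp": [
    [0, 0, -0.5],
    [0, 0, -0.5],
    [0, 0, -0.5],
    [0, 0, -0.5]
  ],
  "rot": [
    [0, 0, 0],
    [0, 0, 0],
    [0, 0, 0],
    [0, 0, 0]
  ]
}}

```text
clock: 14.38
eef_pos: [506.7, 77.2, 221.0]
tcp_rot: [-3.141, -0.001, 3.1]
contact_force: [-0.2, -0.6, -0.4]
opening: 0.7
grasp_force: 0.0
```

Run:
```python
from h import *
from rig import optics
go((512,76,79),3.10)
S=optics.grab_frame('scene')
G=cv2.cvtColor(S['color'],cv2.COLOR_RGB2GRAY)
for u in (175,180,185,190): print(u,G[230:260,u].tolist())
```

```text
t 14.3833 pos [506.7  77.2 221. ] [-3.141e+00 -1.000e-03  3.100e+00] dp [-0.14 -0.02  3.55] rot [-0.   -0.01 -0.  ] F [-0.2 -0.6 -0.4] open 0.7 g 0.0
175 [228, 223, 222, 221, 226, 227, 214, 182, 149, 148, 155, 148, 140, 125, 127, 131, 133, 128, 131, 129, 131, 129, 130, 127, 127, 129, 128, 126, 124, 130]
180 [255, 242, 221, 223, 223, 225, 222, 225, 223, 224, 210, 171, 143, 154, 155, 149, 141, 129, 128, 130, 128, 126, 132, 126, 134, 128, 127, 123, 131, 130]
185 [223, 222, 222, 225, 225, 221, 223, 223, 223, 241, 255, 255, 255, 255, 246, 177, 141, 169, 186, 168, 139, 129, 132, 133, 129, 131, 128, 132, 131, 125]
190 [225, 223, 222, 222, 224, 222, 224, 247, 255, 254, 254, 254, 254, 254, 254, 254, 255, 255, 238, 160, 138, 144, 160, 159, 144, 131, 127, 123, 132, 130]
```

The gripper is clear, and the sheet's edge matches the shut model (row 248.9 at column 190, model 248.8). Handing in.

```bash
python3 -c "
from rig import r
print(r.sign_off())"
```

```text
the job is handed in; nothing more can be done
None
```

The damper foot is in the largest bin, the flap was eased shut and released, the bearing post was not touched, and the job was handed in at about 14.4 s; the rig returned no verdict.

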